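# Face the tin to the label reader and hold the selector on its third click

## Robot

A 6-joint arm with a two-finger parallel gripper is mounted at the origin on the work surface. World frame = base frame: x ahead of the robot, y to its left, z up, the work surface at z = 0. Lengths are in mm, angles in rad, forces in N, time in s.
With the tool pointing down it reaches from about 350 to 975 mm from the base axis. Payload 7.1 kg.
Tool frame: the origin (TCP) lies midway between the tips of the shut fingers; the grasp point (between the pads) lies ctrl.tcp_to_grasp behind it (ctrl.tcp_to_grasp is the distance from the TCP to the grasp point, in mm); z points along the fingers, y is the direction in which the jaws open and shut (so a half turn about z gives the same grasp; the last joint's range is limited). The gripper opens to 88 mm and grips with 3 to 60 N. Pads are 20 mm wide; open, the fingers measure 115 mm over their backs; the gripper's body (75 mm by 178 mm) begins 61 mm behind the grasp point.
Start: joints at [-1.256, 0.423, 1.63, -0, 1.089, -0.019], TCP at [204.789, -590.48, 222.675] pointing down, gripper open.
Joint ranges: [-3, 3], [-0.9, 2.11], [0.09, 2.58], [-1.31, 4.45], [0.11, 2.69], [-2.54, 2.54]. Speed limits (rad/s): [2.39, 2.39, 3.01, 3.14, 3.14, 3.14].

## Interface

Orientations are given as a rotation vector (axis times angle).
In Python, from workcell import ctrl gives the robot as it stands.
- The arm moves only by the tool play_rows, never from a script. Its argument "increments" is text: rows parted by semicolons, each of 5 numbers parted by spaces: the opening, from 0 (shut) to 1 (fully open), then the shift along the world's x, y, z in m, then the turn about the world's z in degrees. A call has 1 to 20 rows; each row shifts and turns the commanded pose from where the row before left it; what a row does not reach is not made up. A row lasts 1/10 s, in which the tool goes at most 50 mm and 8.59 degrees, less where a joint would pass 70% of its speed; a pose out of reach is approached as far as the arm can. A call is refused whole if a number of a shift passes 0.05 or a number of a turn 8.59, either way. A call with a gripper value outside its range is refused whole. The fingers move at their own pace and stop on an object; the grip force is fixed at half the most. Time passes only in rows, so rows that do not move let the fingers close. It gives the time, the measured TCP pose, the force and the opening at its end, in the units of the state.
- ctrl.get_obs(): the state, without advancing time (a new reading comes with each control period).
- ctrl.get_image(name): name is "scene" or "side" or "wrist"; returns a dict with "img" (420x560x3 uint8, red, green, blue), "range_z" (420x560 float32, mm along the optical axis (not along the pixel's ray), 0 where there is no reading), "vertical_fov" (degrees; the focal length in pixels is half the picture's height over the tangent of half this angle, whatever the lens; pixels are square), "cx", "cy" (the principal point, pixels), "origin" and "attitude" of the camera in the world. Camera axes: x right, y down, z forward; pixel columns grow to the right and rows downward; lengths in mm; the calibration is good to about 2 mm. A picture is of the moment at which its call begins.
- ctrl.close_job(): hands the job in, once; it reports no verdict.
The state is a dict: "t": time; "qpos": joint angles; "qvel": joint speeds; "joint_torque": joint torques, N m; "ee_pos": TCP position; "orientation": TCP orientation; "ft_force": force on the tool from outside, world axes, zero at the start; "moment": the same for the moment, N m; "width": finger opening in mm.
Only numpy, scipy, OpenCV 4.12 (cv2) and the standard library are available. Lean on these libraries where they do the work, as an engineer would, in place of code of your own. Each camera call takes 0.05 s, during which the arm holds its last target. There are 200 camera calls.

## Task

Turn the spice tin where it stands on the label reader so that its paper label squarely faces the reader's window, and let go of it. Then turn the spring-return selector knob clockwise (seen from above) from its rest, counting the clicks, to the third click without running on towards the fourth, and finish still gripping the knob and holding it there so that the reader can read the tin. Leave the shaker, bowl and spatula where they are.

Things in the scene. Friction and masses are not known exactly. Their poses are not given: they have to be found in the camera images.
- tin_mid (a point): centre (half-way up) of the loose spice tin: a plain dark metal cylinder 62 mm across, 85 mm tall, about 0.25 kg, standing on the reader's plate. A white paper label on one side runs on as a 16 mm strip over the rim to the middle of the lid. y axis: from the tin's centre out through the middle of the label; z up. It starts turned away by 40 degrees to a half turn, either way
- tin_label (a point): the middle of the label on the tin's side, 31 mm from the tin's axis, half-way up
- reader_spot (a point): point on top of the fixed label reader's plate where the tin stands, in a ring of dashes 78 mm across. The grey plate is 10 mm thick, 110 mm wide (x), 205 mm long (y); the spot is 55 mm from its -y end. At the +y end stands a block 95 mm wide, 55 mm deep, its top 95 mm above the table. y axis: level, from the spot to the window; z up
- reader_window (a point): middle of the black window on the block's face that looks at the tin, 85 mm from the spot, 52.5 mm above the table; 54 mm of gap between tin and block. y axis: away from the tin, into the block. The label faces the window squarely when the tin's y axis has the direction of this y axis
- selector_grip (a point): on the knob's vertical turning axis, 79 mm above the table, at the height to grip. The knob is an upright black bar grip 46 mm long (this point's x), 14 mm thick (flat sides facing +y and -y), its top 91 mm above the table; below it a metal disc 48 mm across, top 59 mm above the table. The point turns with the knob; z up. A white line on the -x half of the bar's top is the pointer
- selector (a joint): knob angle in rad: 0 at rest, where it starts, growing clockwise seen from above, end stop at 2.0. Clicks lie 0.4 apart: third at 1.2, fourth at 1.6. A return spring (0.10 N m at rest, 0.13 at the third click) drives it back to rest when let go; on top the resistance swings by 0.085 N m either way, highest 0.1 rad past each click, lowest 0.1 rad before it, so it gives into each click and then stiffens
- shaker: bystander: steel shaker 44 mm across, 92 mm tall, loose; origin at the centre of its underside
- bowl: bystander: small steel bowl 100 mm across, 42 mm tall, loose; origin at the centre of its underside
- spatula: bystander: spatula 240 mm long lying on the table, loose
- selector_box: fixed steel box 120 x 120 x 45 mm that carries the selector knob on the middle of its top, with black pips round the knob for the rest stop and each click; origin at the centre of its underside
Not all that is in view belongs to the job. Of the things like the part that bears reader_spot, leave any that is pink; of the rest the smaller one is meant.

How it is judged:
By the outcome, as a careful person would: the job done as asked, in the order asked, and still so for the second after the job is handed in, while the arm keeps its last pose, push and grip.
It also fails if it takes over 72 s, if anything falls off the work surface, if the arm or the gripper's body presses on something with over 40 N, if the wrist force passes 120 N, or if a joint passes its speed limit or range.

## Working session

There is one attempt and no reset: what is moved stays moved. The work goes in short steps, Python scripts to look and compute and a tool call to move; the robot and the scene stay as the last step left them, time stands still between calls to the robot, and variables do not carry over. Pictures are saved under pics/ and viewed, on a budget of 10 in all, crops included, one or two more only if the job needs it, and the job is handed in when it is done.

Besides the shell and the picture viewer there is one more tool, called after "Call:" as a command line: name --argument value ..., lists and objects as JSON in quotes. play_rows: Moves the arm, as the interface text tells. Its arguments: {"type":"object","properties":{"increments":{"type":"string"}},"required":["increments"]}

```bash
mkdir -p pics
cat > h.py <<'E'
import numpy as np, cv2
from scipy.spatial.transform import Rotation as R
from workcell import ctrl
def snap(n,fn=None):
    d=ctrl.get_image(n)
    if fn: cv2.imwrite('pics/'+fn,d['img'][:,:,::-1])
    h,w=d['img'].shape[:2]; f=h/2/np.tan(np.radians(d['vertical_fov'])/2)
    a=np.array(d['attitude'],float); M=a if a.shape==(3,3) else R.from_rotvec(a).as_matrix()
    v,u=np.mgrid[:h,:w]; z=d['range_z']
    P=np.stack([(u-d['cx'])/f*z,(v-d['cy'])/f*z,z],-1)@M.T+np.array(d['origin'])
    P[z==0]=np.nan
    return d,P
E
python3 - <<'E'
from h import *
for n in('scene','side'):
    d,P=snap(n,n+'1.png'); np.savez('/tmp/'+n,img=d['img'],P=P); print(n,d['origin'],d['attitude'],d['vertical_fov'])
a=[cv2.imread('pics/%s1.png'%n) for n in('scene','side')]
print(ctrl.get_obs(),ctrl.tcp_to_grasp)
E
```

```text
scene [ 952.60971576 -189.8634295   855.14084159] [-2.33545463 -1.28017846  0.35173452] 49.47499586161465
side [ 304.73573432 -533.94989012  786.60719649] [-2.384472    0.45819969 -0.1808727 ] 45.74168928353553
{'t': 0.1, 'qpos': array([-1.25599371e+00,  4.23776863e-01,  1.63059899e+00, -4.20668624e-05,
        1.08856750e+00, -1.90052911e-02]), 'qvel': array([ 0.00025588, -0.00174425, -0.00247816,  0.00197524,  0.00014543,
        0.00041361]), 'joint_torque': array([ 6.26580550e-04, -5.45612955e+01, -2.74327433e+01,  6.45602262e-02,
        1.87789119e-02, -2.70025419e-05]), 'ee_pos': array([ 204.6357642 , -590.03232242,  221.97737875]), 'orientation': array([-3.09661948e+00, -5.21722392e-01,  3.70378255e-04]), 'ft_force': array([-0.52821901, -0.14784871, -0.05102986]), 'moment': array([-0.01561257,  0.07006564, -0.01609835]), 'width': 87.94061355888344} 18.700000000000003
```

View pics/scene1.png

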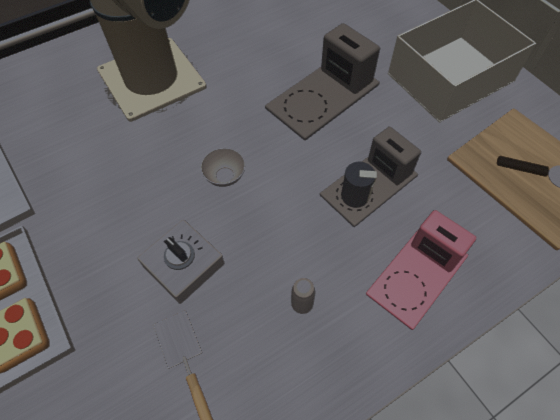

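View pics/side1.png

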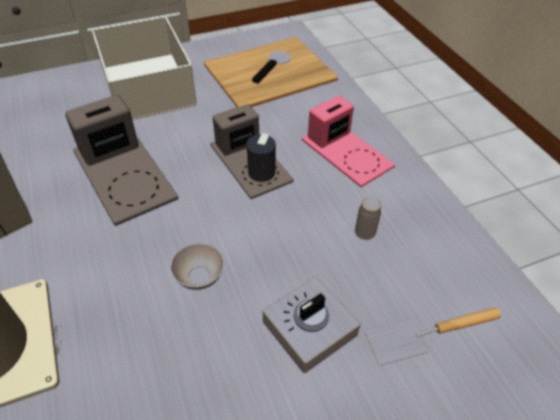

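The tin stands on the small grey reader (scene 357,187). The selector box is at (180,255) in the scene view and (311,317) in the side view, and the white lid strip is at scene (368,174). Next I measure these.

```bash
cat > m.py <<'E'
from h import *
def rect(Q): 
    r=cv2.minAreaRect(Q[:,:2].astype(np.float32)); return np.round(r[0],1),np.round(r[1],1),round(r[2],1)
def lab(P,img,box,z0,z1,minn=20):
    u0,v0,u1,v1=box; m=np.zeros(P.shape[:2],np.uint8)
    with np.errstate(invalid='ignore'): k=(P[...,2]>z0)&(P[...,2]<z1)
    m[v0:v1,u0:u1]=k[v0:v1,u0:u1]
    n,L,s,_=cv2.connectedComponentsWithStats(m)
    for i in range(1,n):
        if s[i,4]>=minn:
            Q=P[L==i]; print('  z',z0,z1,'n',s[i,4],'px',s[i,:4],'mean',Q.mean(0).round(1),'rect',*rect(Q))
E
python3 - <<'E'
from m import *
for n,tb,kb in(('scene',(315,120,425,225),(130,215,230,300)),('side',(200,95,300,200),(255,270,365,370))):
    d=np.load('/tmp/%s.npz'%n); P,img=d['P'],d['img']; print(n)
    lab(P,img,tb,91,99); lab(P,img,tb,6,14,100)
    lab(P,img,kb,41,49,100); lab(P,img,kb,56,62); lab(P,img,kb,87,94,8)
    u0,v0,u1,v1=tb; s=np.zeros(P.shape[:2],bool); s[v0:v1,u0:u1]=True
    w=s&(img.min(2)>140)&(P[...,2]>80); Q=P[w]; print('  white',w.sum(),Q.mean(0).round(1),rect(Q)); print(Q[::6].round(0).tolist())
E
```

```text
scene
  z 91 99 n 869 px [373 126  49  39] mean [566.8 333.4  94.8] rect [565.5 334.1] [94.2 55.6] 9.0
  z 91 99 n 640 px [345 162  32  26] mean [585.  222.3  95.1] rect [583.5 223.1] [62.1 63.2] 1.0
  z 6 14 n 1702 px [320 156  98  69] mean [593.6 239.6   9.9] rect [574.4 269.9] [110.4 205.6] 8.1
  z 41 49 n 2644 px [138 220  85  78] mean [ 530.2 -166.5   45. ] rect [ 525.4 -164.9] [120.5 120. ] 14.2
  z 56 62 n 248 px [166 242  25  23] mean [ 528.6 -166.6   59. ] rect [ 526.7 -164.5] [44.1 46.1] 12.5
  z 87 94 n 158 px [165 237  20  19] mean [ 526.4 -165.    90.6] rect [ 524.9 -165.2] [47.3 13.7] 15.7
  white 0 [nan nan nan] (array([0., 0.]), array([0., 0.]), 0.0)
[]
side
  z 91 99 n 644 px [212 104  47  26] mean [560.7 331.3  96.1] rect [561.3 335.1] [94.3 57.8] 9.0
  z 91 99 n 482 px [246 133  30  23] mean [580.7 220.8  96.5] rect [581.1 224.2] [65.  60.5] 85.4
  z 6 14 n 1336 px [210 141  84  57] mean [560.9 231.   11.4] rect [571.8 269.4] [111.7 205.7] 8.5
  z 41 49 n 3417 px [262 276  98  88] mean [ 519.3 -171.2   46.4] rect [ 522.7 -164.7] [120.3 121. ] 14.5
  z 56 62 n 230 px [297 308  29  18] mean [ 522.2 -176.4   59.9] rect [ 519.9 -173.3] [31.4 47.3] 71.7
  z 87 94 n 207 px [300 293  26  20] mean [ 521.6 -166.    91.7] rect [ 522.3 -164.7] [45.8 15.4] 14.3
  white 87 [591.4 235.6  97.8] (array([590.8, 235.5]), array([35.6, 16.3]), 51.4)
[[596.0, 253.0, 97.0], [594.0, 247.0, 99.0], [606.0, 244.0, 98.0], [601.0, 243.0, 97.0], [594.0, 242.0, 98.0], [587.0, 242.0, 97.0], [599.0, 237.0, 98.0], [592.0, 236.0, 98.0], [584.0, 235.0, 98.0], [597.0, 232.0, 96.0], [589.0, 230.0, 98.0], [582.0, 229.0, 98.0], [576.0, 226.0, 99.0], [589.0, 222.0, 98.0], [586.0, 220.0, 98.0]]<stdin>:7: RuntimeWarning: Mean of empty slice.
  ret = um.true_divide(
```

Call:
play_rows --increments "1 0.0189 0.0406 0 0;1 0.0189 0.0406 0 0;1 0.0189 0.0406 0 0;1 0.0189 0.0406 0 0;1 0.0189 0.0406 0 0;1 0.0189 0.0406 0 0;1 0.0189 0.0406 0 0;1 0.0189 0.0406 0 0;1 0.0189 0.0406 0 0;1 0.0189 0.0406 0 0;1 0.0189 0.0406 0 0;1 0.0189 0.0406 0 0;1 0.0189 0.0406 0 0;1 0.0189 0.0406 0 0;1 0.0189 0.0406 0 0;1 0.0189 0.0406 0 0;1 0.0189 0.0406 0 0;1 0.0189 0.0406 0 0;1 0.0189 0.0406 0 0;1 0.0189 0.0406 0 0"

```text
t: 2.1
ee_pos: [583.0, 223.3, 222.3]
orientation: [3.098, 0.522, -0.001]
ft_force: [0.7, -0.2, 0.5]
width: 87.5
```

```bash
cat > tin.py <<'E'
from m import *
import sys
tag=sys.argv[1]
d,P=snap('wrist','w%s.png'%tag); img=d['img']
lab(P,img,(0,0,560,420),90,100,100)
lab(P,img,(0,0,560,420),6,14,500)
w=(img.min(2)>130)&(img.max(2)-img.min(2)<40)&(P[...,2]>91)&(P[...,2]<100)
n,L,s,_=cv2.connectedComponentsWithStats(w.astype(np.uint8))
for i in range(1,n):
    if s[i,4]>60: Q=P[L==i]; print('white',s[i],Q.mean(0).round(1),rect(Q))
o=ctrl.get_obs(); print(o['t'],o['ee_pos'],o['orientation'],o['qpos'],o['width'],o['ft_force'])
E
python3 tin.py a
```

```text
z 90 100 n 2055 px [253   0  64  36] mean [743.9 274.1  94.5] rect [743.7 274.5] [26.7 55.1] 19.3
  z 90 100 n 4771 px [139 135  61  98] mean [567.1 336.2  94.7] rect [564.7 336.4] [93.5 53.9] 8.1
  z 90 100 n 624 px [528 136  30  29] mean [719.9  -3.6  91.7] rect [720.3  -4.6] [28.1 27. ] 47.1
  z 90 100 n 2824 px [247 175  61  59] mean [583.8 225.8  95.1] rect [582.5 225.2] [61.7 61.9] 6.3
  z 6 14 n 587 px [ 87   0  17 100] mean [667.2 472.6  10.8] rect [665.5 473.5] [107.   10.5] 2.6
  z 6 14 n 8764 px [250   0 187  71] mean [780.9 190.9  10.1] rect [776.6 216.6] [ 70.9 204.6] 16.4
  z 6 14 n 6162 px [165 125 162 111] mean [588.1 260.6   9.9] rect [573.  272.7] [110.2 204.7] 8.1
  z 6 14 n 651 px [  0 145  36 136] mean [441.9 533.1  10.1] rect [431.4 531.9] [191.1  41.1] 12.5
  z 6 14 n 2367 px [157 345  77  41] mean [277.9 251.4  12.7] rect [279.1 258.4] [ 81.9 113.4] 10.6
  z 6 14 n 551 px [343 345  43  30] mean [364.    3.5   9.8] rect [366.7   6. ] [44.6 65.9] 40.3
white [530 136  28  29 477] [720.1  -3.9  92.1] (array([720.2,  -4.1]), array([25.9, 25.8]), 36.3)
white [170 146  19  25 282] [598.  331.3  95. ] (array([596.5, 332.5]), array([22.6, 17. ]), 5.6)
white [254 176  29  33 507] [592.  239.   95.8] (array([591.7, 238.8]), array([32.1, 17.1]), 52.7)
2.15 [585.88194237 228.8043807  222.61452804] [-3.09463567 -0.52490941 -0.00539883] [0.35237411 0.42721355 1.62352283 0.00234231 1.08697144 1.58604497] 87.92335622103515 [1.36012768 3.39719523 1.03482156]
```

View pics/wa.png

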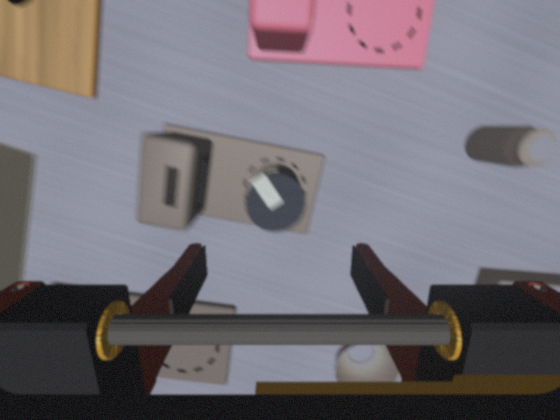

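The wrist view shows the tin at (275,200) with the strip pointing up-left at about 52°. The reader's y axis is at about 98.5°, so the turn needed is about +46.5°. Both cameras agree on the tin at (582.5, 223.5). Next I descend and grip.

Call:
play_rows --increments "1 0 0.002 0 0;1 0 0 -0.03 0;1 0 0 -0.03 0;1 0 0 -0.03 0;1 0 0 -0.03 0;1 0 0 -0.025 0;1 0 0 -0.024 0;1 0 0 0 0;1 0 0 0 0;0 0 0 0 0;0 0 0 0 0;0 0 0 0 0;0 0 0 0 0;0 0 0 0 0;0 0 0 0 0;0 0 0 0 0;0 0 0 0 0"

```text
t: 3.85
ee_pos: [583.2, 223.7, 54.6]
orientation: [-3.098, -0.522, -0.002]
ft_force: [-1.0, -0.3, 6.6]
width: 61.6
```

```bash
python3 tin.py b | grep -v "z 6"
```

```text
z 90 100 n 12686 px [  0 152 102 159] mean [583.2 332.   94.8] rect [576.  332.4] [72.  43.5] 7.0
  z 90 100 n 9614 px [185 233 188  81] mean [592.2 228.   95.2] rect [593.1 228.2] [41.3 84.2] 19.2
  z 90 100 n 240 px [251 345  56   6] mean [555.6 215.3  94.7] rect [555.2 214.9] [ 5.5 27.6] 20.8
white [   0  166   85  134 7194] [583.5 335.9  95. ] (array([576.8, 335. ]), array([60.4, 38.1]), 7.0)
white [ 225  237   70   73 2464] [592.  236.9  96. ] (array([591. , 236.5]), array([35.9, 17.9]), 51.6)
3.9 [583.24528434 223.71838846  54.59295538] [-3.09773964e+00 -5.22038820e-01 -1.73357347e-03] [ 3.47230216e-01  6.43093000e-01  1.71694482e+00 -3.95742325e-05
  7.80438035e-01  1.58414704e+00] 61.3928479901216 [-0.82080891 -0.60294584  6.68840637]
```

Call:
play_rows --increments "0 0 0 0.0005 4;0 0 0 0 6;0 0 0 0 6;0 0 0 0 6;0 0 0 0 6;0 0 0 0 6;0 0 0 0 6;0 0 0 0 4.8;0 0 0 0 2;0 0 0 0 0;0 0 0 0 0;0 0 0 0 0"

```text
t: 5.1
ee_pos: [583.2, 223.9, 54.6]
orientation: [-2.637, -1.708, -0.002]
ft_force: [-0.2, 1.8, 5.7]
width: 61.7
```

```bash
python3 tin.py c
```

```text
z 90 100 n 31358 px [  0   0 251 195] mean [564.3 334.9  94.9] rect [563.7 336.7] [94.4 54.3] 7.9
  z 90 100 n 9626 px [185 232 188  82] mean [586.4 233.9  95.2] rect [587.1 234.7] [41.2 84.5] 65.8
  z 90 100 n 235 px [251 345  55   6] mean [570.6 198.6  94.8] rect [570.4 198.2] [ 4.9 27.3] 65.9
  z 6 14 n 17471 px [144   0 226 262] mean [583.9 275.2  10. ] rect [573.  272.5] [109.5 202. ] 8.2
  z 6 14 n 11248 px [416   0 144 266] mean [754.6 223.    9.9] rect [766.6 214.7] [ 52.  203.1] 16.5
  z 6 14 n 500 px [  0 255  30  36] mean [377.1 281.3  10.7] rect [375.6 284. ] [26.1 19.3] 80.8
white [    3     0   238   184 21126] [566.3 337.   95. ] (array([564.4, 337.4]), array([87.1, 46.1]), 6.7)
white [ 225  237   70   73 2459] [579.9 240.   96. ] (array([579.6, 239. ]), array([18. , 35.4]), 10.3)
5.15 [583.16105516 223.82788818  54.62856347] [-2.63650233e+00 -1.70832064e+00 -1.55511179e-03] [3.47308872e-01 6.43046990e-01 1.71692065e+00 3.39051389e-04
 7.80664084e-01 7.67999501e-01] 61.446133282803416 [0.02386559 1.82203833 5.61572711]
```

View pics/wc.png

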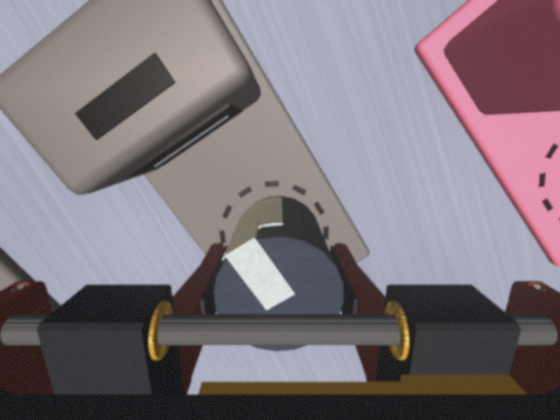

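```bash
cat > st.py <<'E'
from m import *
import sys
def go(cam,th):
    d,P=snap(cam); img=d['img']; f=210/np.tan(np.radians(d['vertical_fov'])/2); a=np.array(d['attitude'],float)
    M=a if a.shape==(3,3) else R.from_rotvec(a).as_matrix(); o=np.array(d['origin'])
    def pl(uv,z): 
        r=np.c_[(uv[:,0]-d['cx'])/f,(uv[:,1]-d['cy'])/f,np.ones(len(uv))]@M.T
        return (o+r*((z-o[2])/r[:,2])[:,None])[:,:2]
    w=(img.min(2)>th)&(np.linalg.norm(P[...,:2]-[583,224],axis=-1)<30.5)&(P[...,2]>92)
    v,u=np.nonzero(w); Q=pl(np.c_[u,v].astype(float),95)
    Q=Q[np.linalg.norm(Q-Q.mean(0),axis=1)<14]      # middle part, ends off
    # angle where the strip's width is narrowest
    al=np.radians(np.arange(70,130,.25)); wd=[np.ptp(np.percentile(Q@[-np.sin(t),np.cos(t)],[2,98])) for t in al]
    i=np.argmin(wd); print(cam,'strip dir',np.degrees(al[i]),'width',wd[i],'centre',Q.mean(0),len(Q))
    b=(P[...,2]>93)&(P[...,2]<97)&(np.linalg.norm(P[...,:2]-[564,336],axis=-1)<65)
    v,u=np.nonzero(b); print('  block',rect(pl(np.c_[u,v].astype(float),95)))
go(sys.argv[1],int(sys.argv[2]))
E
python3 st.py wrist 130; python3 st.py wrist 170
```

```text
wrist strip dir 96.75 width 16.009814062891337 centre [580.18234323 234.81252778] 1736
  block (array([564.6, 336.3]), array([91. , 51.6]), 7.9)
wrist strip dir 96.75 width 15.341786015865523 centre [579.8203084 238.5229475] 1771
  block (array([564.5, 336.2]), array([90.8, 51.7]), 8.0)
```

```bash
cat >> st.py <<'E'
def edges(cam,th):
    d,P=snap(cam); img=d['img']; f=210/np.tan(np.radians(d['vertical_fov'])/2); a=np.array(d['attitude'],float)
    M=a if a.shape==(3,3) else R.from_rotvec(a).as_matrix(); o=np.array(d['origin'])
    # rectified top view of plane z=95, 0.2 mm/px, axes along (x' = 8.1deg, y' = 98.1deg), centred (583,224)
    t=np.radians(8.1); ex=np.array([np.cos(t),np.sin(t)]); ey=np.array([-ex[1],ex[0]])
    g=np.arange(-40,40,.2); X,Y=np.meshgrid(g,-g)
    W=np.dstack([583+X*ex[0]+Y*ey[0],224+X*ex[1]+Y*ey[1],np.full(X.shape,95.)])-o
    C=W@M; U=(C[...,0]/C[...,2]*f+d['cx']).astype(np.float32); V=(C[...,1]/C[...,2]*f+d['cy']).astype(np.float32)
    r=cv2.remap(img,U,V,cv2.INTER_LINEAR); gr=r.min(2); cv2.imwrite('pics/rect.png',r[:,:,::-1])
    L=[];
    for y in np.arange(5,25,.6):
        row=gr[int((40-y)/.2)]; k=np.nonzero(row>th)[0]
        k=k[(g[k]>-20)&(g[k]<20)]
        if len(k)>30: L.append((y,g[k[0]],g[k[-1]]))
    L=np.array(L); 
    for c in(1,2):
        p=np.polyfit(L[:,0],L[:,c],1); res=L[:,c]-np.polyval(p,L[:,0]); k=abs(res)<.8
        p=np.polyfit(L[k,0],L[k,c],1); print('edge',c,'dir dev CCW from 98.1: %.2f deg, x at tin centre %.2f'%(np.degrees(np.arctan(-p[0])),p[1]),k.sum(),res[k].std())
edges(sys.argv[1],int(sys.argv[2]))
E
python3 st.py wrist 110|tail -2;python3 st.py wrist 150|tail -2
```

```text
edge 1 dir dev CCW from 98.1: 0.65 deg, x at tin centre -9.57 34 0.062250084528955224
edge 2 dir dev CCW from 98.1: 0.36 deg, x at tin centre 7.47 34 0.0601082024397615
edge 1 dir dev CCW from 98.1: 0.82 deg, x at tin centre -9.10 34 0.05258260711641257
edge 2 dir dev CCW from 98.1: 0.51 deg, x at tin centre 7.09 34 0.06643227869042354
```

View pics/rect.png

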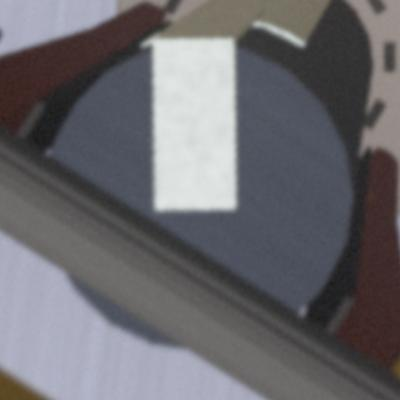

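The rectified top view shows the strip lined up with the reader's axis to about 0.6°. I let go, rise, and look to confirm.

Call:
play_rows --increments "1 0 0 0 0;1 0 0 0 0;1 0 0 0 0;1 0 0 0 0;1 0 0 0 0;1 0 0 0 0;1 0 0 0.02 0;1 0 0 0.03 0;1 0 0 0.04 0;1 0 0 0.04 0;1 0 0 0.025 0;1 0 0 0 0;1 0 0 0 0;1 0 0 0 0"

```text
t: 6.85
ee_pos: [581.8, 223.1, 207.5]
orientation: [-2.635, -1.709, 0.004]
ft_force: [-0.3, -0.3, -0.3]
width: 87.5
```

```bash
python3 st.py wrist 120; python3 tin.py d|grep -v "z 6"
```

```text
wrist strip dir 97.0 width 16.138758758443146 centre [580.151256   237.60057151] 465
  block (array([564.1, 336.9]), array([91.3, 52. ]), 7.9)
edge 1 dir dev CCW from 98.1: 0.37 deg, x at tin centre -9.14 34 0.06588344427776767
edge 2 dir dev CCW from 98.1: 0.32 deg, x at tin centre 7.71 34 0.06252955082641995
  z 90 100 n 7601 px [398   0 125 117] mean [775.9 285.2  95. ] rect [776.8 284.5] [94.4 54.9] 16.1
  z 90 100 n 6660 px [152  48 116 109] mean [565.6 337.4  94.8] rect [563.9 337.2] [94.2 54.6] 8.0
  z 90 100 n 3110 px [248 176  64  62] mean [583.1 225.9  95.1] rect [582.7 224.7] [61.9 62. ] 64.9
white [ 169   54   93   85 2928] [576.7 340.3  95. ] (array([568.2, 337.8]), array([76.3, 44.2]), 7.5)
white [255 177  32  38 607] [580.2 239.8  96. ] (array([580. , 239.1]), array([16.9, 35.2]), 9.7)
7.0 [581.9863505  223.22280446 207.49746852] [-2.6353274  -1.7090121   0.00434592] [ 3.47165618e-01  4.38824800e-01  1.64366486e+00 -2.20474366e-05
  1.06193939e+00  7.67331465e-01] 87.87065340572624 [-0.2267397  -0.29915961 -1.01560489]
```

The tin stands square after release. Now to the knob.

Call:
play_rows --increments "1 -0.0049 -0.0324 0 -4.3;1 -0.0049 -0.0324 0 -4.3;1 -0.0049 -0.0324 0 -4.3;1 -0.0049 -0.0324 0 -4.3;1 -0.0049 -0.0324 0 -4.3;1 -0.0049 -0.0324 0 -4.3;1 -0.0049 -0.0324 0 -4.3;1 -0.0049 -0.0324 0 -4.3;1 -0.0049 -0.0324 0 -4.3;1 -0.0049 -0.0324 0 -4.3;1 -0.0049 -0.0324 0 -4.3;1 -0.0049 -0.0324 0 -4.3;0.6 0 0 0 0;0.6 0 0 0 0;0.6 0 0 0 0;0.6 0 0 0 0;0.6 0 0 0 0"

```text
t: 8.7
ee_pos: [524.1, -164.4, 209.1]
orientation: [-3.117, -0.394, 0.0]
ft_force: [-0.6, -0.5, 0.1]
width: 53.4
```

Run:
```python
from m import *
d,P=snap('wrist','k1.png'); img=d['img']; b=(150,100,420,330)
lab(P,img,b,41,49,500); lab(P,img,b,86,95,50); lab(P,img,b,56,62,50)
o=ctrl.get_obs(); r=o['orientation']; print(o['t'],o['ee_pos'],r,2*np.degrees(np.arctan2(r[1],r[0]))-90,o['qpos'],o['width'],o['ft_force'],o['moment'])
```

```text
z 41 49 n 8224 px [225 143 108 102] mean [ 528.6 -162.1   44.9] rect [ 524.1 -163.2] [119.  119.7] 14.0
  z 86 95 n 605 px [272 185  14  44] mean [ 524.9 -163.2   90.6] rect [ 524.3 -163.5] [44.4 13.3] 14.1
  z 56 62 n 852 px [257 179  43  40] mean [ 525.  -162.8   58.9] rect [ 524.8 -162.8] [44.5 46.7] 14.1
8.75 [ 524.14231805 -164.46745938  209.13075387] [-3.11670312e+00 -3.94068154e-01  9.61754516e-05] -435.58780485552796 [-3.25741623e-01  3.29773849e-01  1.80957162e+00  4.92457621e-05
  1.00233536e+00  9.93487934e-01] 53.29738197315478 [-0.40009802 -0.16652971 -0.58148272] [ 0.02984585 -0.07576497  0.03946925]
```

View pics/k1.png

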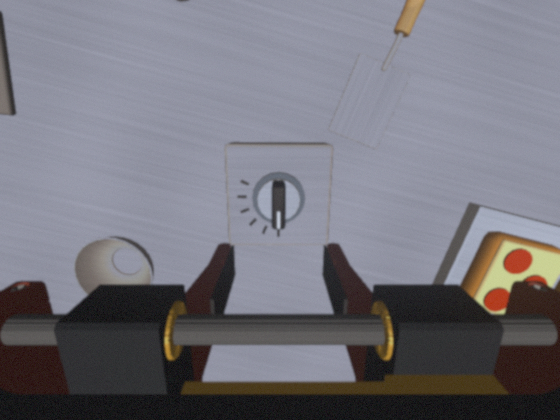

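The bar stands upright in the picture at (279,205), centred under the gripper, with its pointer line towards the robot. Next I descend and grip.

Call:
play_rows --increments "0.6 0 0 -0.03 0;0.6 0 0 -0.03 0;0.6 0 0 -0.03 0;0.6 0 0 -0.026 0;0.6 0 0 -0.02 0;0.6 0 0 -0.01 0;0.6 0 0 0 0;0.6 0 0 0 0;0.6 0 0 0 0;0 0 0 0 0;0 0 0 0 0;0 0 0 0 0;0 0 0 0 0;0 0 0 0 0;0 0 0 0 0;0 0 0 0 0;0 0 0 0 0"

```text
t: 10.45
ee_pos: [523.7, -164.3, 63.3]
orientation: [-3.116, -0.39, 0.001]
ft_force: [-0.6, 5.3, 4.0]
width: 14.1
```

```bash
cat > k.py <<'E'
from m import *
import sys
for n,b in(('scene',(130,215,230,300)),('side',(255,270,365,370)),('wrist',(150,100,420,420))):
    d,P=snap(n,'k_%s_%s.png'%(n,sys.argv[1])); print(n)
    m=np.linalg.norm(P[...,:2]-[524,-164.5],axis=-1)<26
    P[~m]=np.nan; lab(P,d['img'],b,86,94,8)
o=ctrl.get_obs(); r=o['orientation']; print(o['t'],o['ee_pos'],(2*np.degrees(np.arctan2(r[1],r[0]))-90)%180,o['qpos'][5],o['width'],o['ft_force'],o['moment'])
E
python3 k.py 0
```

```text
scene
  z 86 94 n 109 px [172 241  13  16] mean [ 536.1 -161.5   90.3] rect [ 533.8 -160.2] [21.5 29.5] 55.9
side
  z 86 94 n 102 px [300 298  20  16] mean [ 509.1 -169.9   90.9] rect [ 510.6 -171.6] [19.6 33. ] 37.0
wrist
  z 86 94 n 2259 px [246 238  66  76] mean [ 527.7 -162.4   90.6] rect [ 526.5 -165.3] [43.3 31. ] 31.2
10.6 [ 523.65239288 -164.28443952   63.23241779] 104.2838445128753 0.993786287705153 13.49786196425367 [-0.81097026  5.15742061  3.791307  ] [ 0.91442371  0.08546281 -0.13492333]
```

Call:
play_rows --increments "0 0 0.0005 0 -3;0 0 0 0 -4;0 0 0 0 -4;0 0 0 0 -4;0 0 0 0 -4;0 0 0 0 -3.9;0 0 0 0 0;0 0 0 0 0"

```text
t: 11.4
ee_pos: [523.7, -164.3, 63.2]
orientation: [-3.132, 0.232, 0.001]
ft_force: [-2.2, 5.7, 4.5]
width: 13.7
```

```bash
python3 k.py 1
```

```text
scene
  z 86 94 n 135 px [168 241  17  17] mean [ 533.4 -166.3   90.3] rect [ 532.2 -166.4] [29.6 27.1] 32.4
side
  z 86 94 n 36 px [298 302   8   8] mean [ 503.2 -165.2   90.7] rect [ 502.9 -164.2] [ 7.8 13.9] 40.8
wrist
  z 86 94 n 2271 px [246 238  66  76] mean [ 527.8 -164.1   90.6] rect [ 526.  -161.3] [31.2 43.4] 64.1
11.55 [ 523.67615539 -164.26215384   63.22575382] 81.51837666833342 1.3923440715675115 13.52662170731352 [-1.19093722  5.40884386  4.81697456] [0.97850402 0.28537489 0.12291691]
```

```bash
python3 -c "
import cv2,numpy as np
a=cv2.imread('pics/k_scene_1.png')[215:300,125:235]; b=cv2.imread('pics/k_side_1.png')[275:360,255:365]; c=cv2.imread('pics/k_wrist_1.png')[200:360,180:380]
cv2.imwrite('pics/kv1.png',np.vstack([np.hstack([cv2.resize(a,(400,310),interpolation=2),cv2.resize(b,(400,310),interpolation=2)]),cv2.resize(c,(800,290),interpolation=2)*1]))"
```

```text
(no output)
```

View pics/kv1.png

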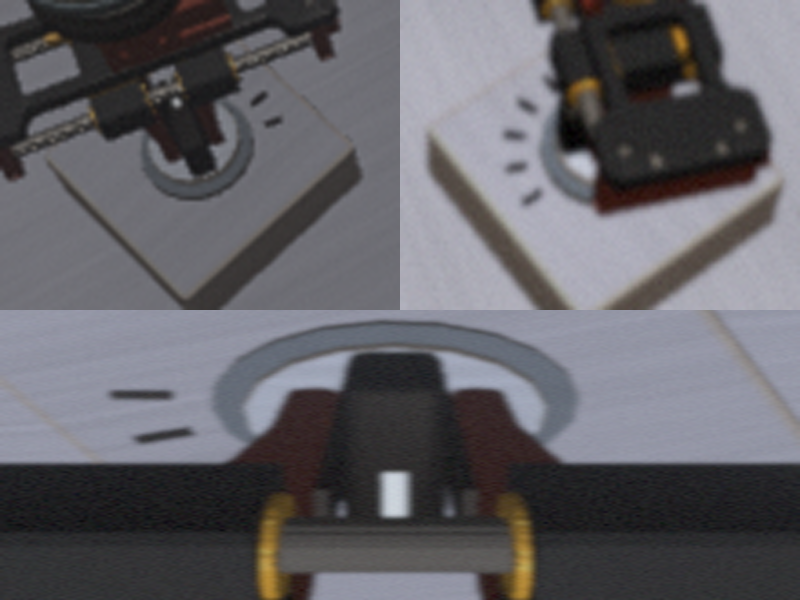

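The wrist crop shows the bar sitting square between the fingers and turning with them, and Mz has risen by about 0.1–0.26 as the spring predicts. I go on to click 2.

Call:
play_rows --increments "0 0 0 0 -4;0 0 0 0 -4;0 0 0 0 -4;0 0 0 0 -4;0 0 0 0 -4;0 0 0 0 -3;0 0 0 0 0;0 0 0 0 0"

```text
t: 12.35
ee_pos: [523.7, -164.2, 63.2]
orientation: [-3.023, 0.852, 0.001]
ft_force: [-1.0, 6.8, 5.2]
width: 13.7
```

```bash
python3 k.py 2
```

```text
scene
  z 86 94 n 89 px [166 248  17  10] mean [ 536.9 -172.1   90.4] rect [ 535.2 -170.8] [21.1 22.6] 14.8
side
wrist
  z 86 94 n 2266 px [246 238  66  76] mean [ 527.2 -165.8   90.6] rect [ 526.7 -162.5] [30.9 43.6] 41.5
12.5 [ 523.69126166 -164.21084227   63.24884137] 58.5178749589445 1.7937638008596721 13.94629236809266 [-1.48445305  6.05568991  4.7363173 ] [1.08346812 0.21713937 0.065454  ]
```

Call:
play_rows --increments "0 0 0 0 -4;0 0 0 0 -4;0 0 0 0 -4;0 0 0 0 -4;0 0 0 0 -3;0 0 0 0 -2;0 0 0 0 0;0 0 0 0 0;0 0 0 0 0"

```text
t: 13.4
ee_pos: [523.7, -164.2, 63.2]
orientation: [-2.817, 1.389, 0.002]
ft_force: [-1.1, 5.2, 4.5]
width: 13.8
```

```bash
python3 k.py 3
```

```text
scene
  z 86 94 n 41 px [167 250   8   8] mean [ 536.7 -178.6   90.6] rect [ 534.7 -179.9] [19.  10.2] 31.2
  z 86 94 n 9 px [177 251   5   4] mean [ 542.8 -163.8   90.4] rect [ 542.6 -163.8] [8.1 3.9] 80.5
side
  z 86 94 n 34 px [318 305   9   7] mean [ 532.  -181.6   90.5] rect [ 534.1 -179.8] [14.8  7.5] 30.5
wrist
  z 86 94 n 2267 px [246 238  66  76] mean [ 526.1 -167.1   90.6] rect [ 526.9 -164.1] [30.9 43.3] 20.6
13.55 [ 523.69544858 -164.19055512   63.22301169] 37.51099368886423 2.160331992266184 13.74560495402133 [-0.68650629  6.03426698  4.95713529] [1.08422467 0.22051689 0.0751963 ]
```

Call:
play_rows --increments "0 0 0 0 -1;0 0 0 0 -1;0 0 0 0 0;0 0 0 0 0;0 0 0 0 0;0 0 0 0 0"

```text
t: 14.15
ee_pos: [523.7, -164.2, 63.3]
orientation: [-2.793, 1.438, 0.001]
ft_force: [-1.0, 5.6, 4.6]
width: 14.0
```

```bash
python3 k.py 4
python3 - <<'E'
import cv2,numpy as np
for i in '01234':
    c=cv2.imread(f'pics/k_wrist_{i}.png')[235:262,240:320].min(2).astype(int)
    print(i,[int(np.flatnonzero(r<90)[0]) if (r<90).any() else -1 for r in c[8:26:4]], np.argmin(abs(c-60).sum(1)))
ims=[cv2.resize(cv2.imread(f'pics/k_{n}_4.png')[a:b,l:r],(400,300),interpolation=2) for n,a,b,l,r in(('scene',215,300,125,238),('side',275,360,255,368),('wrist',200,320,200,360),)]
t=cv2.resize(cv2.imread('pics/k_wrist_0.png')[200:320,200:360],(400,300),interpolation=2)
cv2.imwrite('pics/kv4.png',np.vstack([np.hstack(ims[:2]),np.hstack([t,ims[2]])]))
E
python3 st.py scene 110|head -1; python3 st.py side 140|head -1
```

```text
scene
  z 86 94 n 39 px [166 251   9   7] mean [ 536.7 -179.3   89.9] rect [ 535.9 -179.9] [14.6  9.1] 36.7
  z 86 94 n 8 px [176 251   5   4] mean [ 542.3 -165.2   90.9] rect [ 542.8 -165.1] [7.3 3.2] 77.7
side
  z 86 94 n 36 px [317 305   9   7] mean [ 530.8 -181.5   91.2] rect [ 532.9 -180.1] [13.9  9.4] 27.1
wrist
  z 86 94 n 2271 px [246 238  66  76] mean [ 525.9 -167.2   90.6] rect [ 526.7 -163.8] [31.  43.8] 18.2
14.3 [ 523.70095173 -164.18283944   63.22187703] 35.51720789995511 2.1951858723635413 13.954271322668987 [-0.50606037  5.59949749  4.66693172] [1.07375856 0.23861772 0.08663876]
0 [25, 12, 11, 10, 9] 26
1 [25, 12, 11, 10, 9] 26
2 [18, 12, 11, 10, 9] 26
3 [26, 12, 11, 10, 9] 26
4 [26, 12, 11, 10, 9] 26
scene strip dir 100.50000000000001 width 14.458636179619475 centre [580.52399778 237.86785739] 82st.py:11: RuntimeWarning: Mean of empty slice.
  Q=Q[np.linalg.norm(Q-Q.mean(0),axis=1)<14]      # middle part, ends off
  ret = um.true_divide(
Traceback (most recent call last):
  File "st.py", line 17, in <module>
    go(sys.argv[1],int(sys.argv[2]))
    ~~^^^^^^^^^^^^^^^^^^^^^^^^^^^^^^
  File "st.py", line 13, in go
    al=np.radians(np.arange(70,130,.25)); wd=[np.ptp(np.percentile(Q@[-np.sin(t),np.cos(t)],[2,98])) for t in al]
                                                     ~~~~~~~~~~~~~^^^^^^^^^^^^^^^^^^^^^^^^^^^^^^^^^
IndexError: index -1 is out of bounds for axis 0 with size 0
```

View pics/kv4.png

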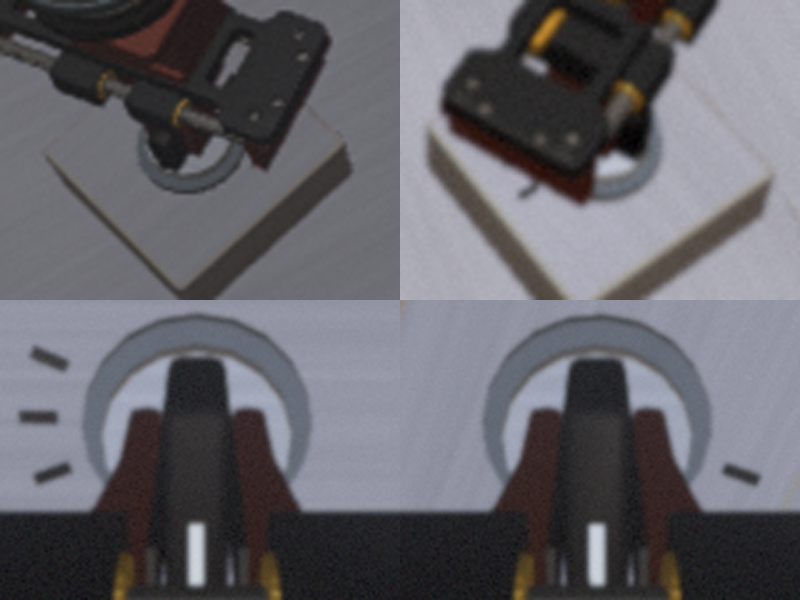

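The last view shows the bar sitting in the fingers exactly as it did at the first grip. It has turned with them by 68.8° (1.20 rad), so I hand in.

```bash
python3 -c "
from h import *
print(ctrl.close_job())"
```

```text
the job is handed in; nothing more can be done
None
```

I turned the tin to face the reader's window and let go of it. I then turned the knob clockwise to the third click, where the gripper still holds it. The job was handed in at about 14.3 s, and the hand-in gave no verdict.

- **Tin:** I turned it about 47° counter-clockwise where it stood. After letting go, the wrist camera put the lid strip at about 98.4° and the reader's axis at about 98.1°. Two coarser measures of the strip disagreed slightly, giving 97.0° and, from the scene camera, 100.5°. The side-camera strip check failed because it found no usable pixels, so it gave no result.
- **Knob:** The gripper turned 68.8° (1.20 rad) from the knob's rest. The bar did not shift in the fingers from the first grip to the last, so the knob should be at the third click. I counted the clicks by angle, because the moment readings I took at each stop were too few to show them.
- **Forces:** A steady side force of about 5–6 N remained at the knob grip, far below the limits.
- **Shaker, bowl and spatula:** I did not touch them as far as I know, but I took no final picture to confirm their positions.

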